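# Dry-stack a glue-up on two bearers

### The arm

A 6-joint arm with a two-finger parallel gripper is mounted at the origin on a cart in front of the work surface, level with it; the furniture and walls round the work are solid. World frame = base frame: x ahead of the robot, y to its left, z up, the work surface at z = 0. Lengths are in m, angles in degrees, forces in N, time in s.
With the tool pointing down it reaches from about 0.25 to 0.725 m from the base axis. Payload 9.7 kg.
Tool frame: the origin (TCP) lies on the centre line of the jaws, within the pads' length; the fingertips stand 14 mm ahead of it and the grasp point (between the pads) lies 5 mm behind it; z points along the fingers, y is the line along which they close (so a half turn about z gives the same grasp; the last joint's range is limited). The gripper opens to 85 mm and grips with 20 to 120 N. Pads are 22 mm wide; open, the fingers measure 114 mm over their backs; the gripper's body (76 mm by 85 mm) begins 54 mm behind the grasp point. The pads swing forward as they close: fully open they stand 13 mm farther back than shut.
Start: joints at [71.391, 4.979, 10.078, 95.1, 0, 90], TCP at [0.176, 0.521, 0.245] pointing down, gripper open.
Joint ranges: [-179.16, 179.16], [-48.56, 103.87], [-65.8, 70.77], [-126.05, 130.52], [-82.76, 87.17], [-180, 180]. Speed limits (degrees/s): [127.2, 127.2, 147.25, 180, 180, 180].

### API

Orientations are given as [roll, pitch, yaw] about the fixed x, y, z axes, in that order (R = Rz(yaw) Ry(pitch) Rx(roll)).
In Python, from workcell import bot, camera, get_calibration, ticket gives the robot as it stands. The module is installed in compiled form; this text tells all that it offers.
- The arm moves only by the tool send_rows, never from a script. Its arguments are lists of equal length, an entry for each row: "linear": the shift along the tool's x, y, z in m, a list of three; "twist": the turn, a rotation vector about the tool's x, y, z in units of 10 degrees (1.0 is 10 degrees), a list of three; "gripper": the opening in per cent of the stroke, from 0 (shut) to 100 (fully open). In form: {"linear": [[x, y, z], ...], "twist": [[wx, wy, wz], ...], "gripper": [gripper, ...]}. A call has 1 to 8 rows; each row shifts and turns the commanded pose from where the row before left it, along the tool's axes as they then stand; what a row does not reach is not made up. A row lasts 1/8 s, in which the tool goes at most 62.5 mm and 10.7 degrees, less where a joint would pass 70% of its speed; a pose out of reach is approached as far as the arm can. A call with a gripper value outside its range is refused whole. The fingers move at their own pace and stop on an object; "grip_force" is the grip in N (left out, the last holds). Time passes only in rows, so rows that do not move let the fingers close. It gives the time, the measured TCP pose, the force, the opening and the grip force at its end, in the units of the state.
- bot.get_obs(): the state, without advancing time (a new reading comes with each control period).
- camera(name): name is "side" or "top"; returns the picture (384x512x3 uint8, red, green, blue); there is no depth.
- get_calibration(name): a dict with "fx", "fy", "cx", "cy" (pixels), "origin" and "orientation" of the camera in the world. Camera axes: x right, y down, z forward; pixel columns grow to the right and rows downward; lengths in m; the calibration is good to about 2 mm. A picture is of the moment at which its call begins. get_calibration takes no time and is no camera call.
- ticket.job_done(): hands the job in; it is judged then, once.
The state is a dict: "time": time; "q": joint angles; "qd": joint speeds; "joint_efforts": joint torques, N m; "ee_pos": TCP position; "tcp_rot": TCP orientation; "wrist_force": force on the tool from outside, world axes, zero at the start; "torque": the same for the moment, N m; "opening": finger opening in m; "grasp_force": force on a finger pad.
Only numpy, scipy, OpenCV 4.12 (cv2) and the standard library are available. Lean on these libraries where they do the work, as an engineer would, in place of code of your own. Each camera call takes 0.05 s, during which the arm holds its last target. There are 200 camera calls.

### The job

Set up the glue-up dry on the white gluing board: lay the grooved wooden bearer, groove up, in the pencilled outline next to the dark wooden cleat, and the plain bearer in the other outline, next to the round metal dog. Lay the long dovetailed board flat across both bearers, centred over the gluing board and running the way it runs; put the cork pad, its red abrasive face down, on the middle of the board, lengthwise along it, and the steel block flat on the middle of the cork, lengthwise too, as the pressure plate for the clamp. Leave the tape measure and the little wooden offcut where they lie, and let go of everything.

Things in the scene. Friction and masses are not known exactly. Their poses are not given: they have to be found in the camera images.
- glue_board: white gluing board, fixed flat on the bench, 140 x 340 x 12 mm (x, y, z). Origin: centre of its underside, so its top is 12 mm above the origin; y runs along its length, z up. Two dark pencilled rectangles (36 mm along y, 88 mm along x) are centred at x = 0, y = +65 and y = -65 mm; each is the outline for one bearer, whose long side lies along the board's x. Its place, and its heading within about 17 degrees, vary; it may be on the left or the right of the bench.
- cleat: dark brown wooden cleat with two brass screw heads, 120 x 18 x 12 mm, fixed on top of the gluing board at one end (at y = +153 or -153 mm of the gluing board; either end), across it. Origin: centre of its underside, on the gluing board's top. It marks the end for the grooved bearer.
- dog: round bright metal dog, 20 mm across and 12 mm high, fixed on top of the gluing board at the end opposite the cleat (y = -153 or +153 mm). Origin: centre of its underside. It marks the end for the plain bearer.
- grooved_bearer: pale wooden bearer 80 x 30 x 25 mm (x, y, z) with a groove 12 mm wide and 9 mm deep along the middle of its top, parallel to its long side (x). It starts flat on a dark green cutting mat, 3 mm thick, so its underside is at height 3 mm; origin: centre of its underside, z up.
- plain_bearer: pale wooden bearer 80 x 30 x 25 mm (x, y, z), plain on all sides, long side along x. It starts flat on a dark green cutting mat, 3 mm thick, so its underside is at height 3 mm; origin: centre of its underside, z up.
- board: pale oak board with dovetail pins cut at one end, 62 x 208 x 21 mm (x, y, z), long side along y, 0.16 to 0.26 kg. When done it lies on the two bearers with its long side along the gluing board's y (either way round), its underside 37 mm above the gluing board's origin. It starts flat on a dark green cutting mat, 3 mm thick, so its underside is at height 3 mm; origin: centre of its underside, z up.
- cork_pad: brown cork sanding block with red abrasive on its underside, 40 x 64 x 27 mm (x, y, z), long side along y. It goes on the middle of the board, its long side along the board's long side (either way round), abrasive down as it lies at the start. It starts flat on a dark green cutting mat, 3 mm thick, so its underside is at height 3 mm; origin: centre of its underside, z up.
- steel_block: dark grey steel block 26 x 40 x 13 mm (x, y, z), long side along y, about 0.1 kg. It goes on the middle of the cork pad, long side along the pad's long side (either way round). It starts flat on a dark green cutting mat, 3 mm thick, so its underside is at height 3 mm; origin: centre of its underside, z up.
- measure: yellow pocket tape measure, 59 x 65 x 31 mm, lying loose on the bench between the mat and the gluing board. Origin: centre of its underside. Not to be moved.
- offcut: small pale wooden offcut, 24 x 30 x 22 mm, lying loose on the bench between the mat and the gluing board. Origin: centre of its underside. Not to be moved.
Things that resemble listed ones, but are neither listed nor needed, are in the scene too. There is more than one size of the steel_block; the job needs the smaller.

How it is judged:
By the outcome, as a careful person would: the job done as asked, in the order asked, and still so for the second after the job is handed in, with the robot touching nothing.
It also fails if it takes over 120 s, if anything falls off the work surface, if the arm or the gripper's body presses on something with over 40 N, if the wrist force passes 120 N, or if a joint passes its speed limit or range.

## Working session

There is one attempt and no reset: what is moved stays moved. The work goes in short steps, Python scripts to look and compute and a tool call to move; the robot and the scene stay as the last step left them, time stands still between calls to the robot, and variables do not carry over. Pictures are saved under pics/ and viewed, at most 14 in all, crops included, and the job is handed in when it is done.

Besides the shell and the picture viewer there is one more tool, called after "Request:" as name(argument=value, ...) on one line, values as JSON. send_rows: Moves the arm, as the interface text tells. Its arguments: {"type":"object","properties":{"linear":{"type":"array"},"twist":{"type":"array"},"gripper":{"type":"array"},"grip_force":{"type":"number"}},"required":["linear","twist","gripper"]}

```bash
mkdir -p pics; python3 - <<'E'
from workcell import bot,camera,get_calibration
import cv2
for n in("side","top"):
    im=camera(n); cv2.imwrite(f"pics/{n}0.png",cv2.cvtColor(im,cv2.COLOR_RGB2BGR)); print(n,get_calibration(n))
print(bot.get_obs())
a=cv2.imread("pics/side0.png");b=cv2.imread("pics/top0.png")
E
```

```text
side {'fx': 404.1839237455694, 'fy': 404.1839237455694, 'cx': 255.2033527204616, 'cy': 189.05924565930147, 'origin': array([ 0.2129805 , -0.94261075,  0.60708844]), 'orientation': array([-119.59943735,   -0.28464028,  -19.92145925])}
top {'fx': 469.67625380011077, 'fy': 469.67625380011077, 'cx': 253.6356666613449, 'cy': 194.2565386783382, 'origin': array([ 0.46615461, -0.00755637,  1.48936754]), 'orientation': array([-175.04201853,    0.81243518,  -90.51073261])}
{'time': 0.1, 'q': array([7.13883621e+01, 5.00865443e+00, 1.00405318e+01, 9.50984911e+01,
       3.83024672e-04, 9.00001862e+01]), 'qd': array([ 0.06455452, -0.07931886,  0.16914567, -0.08651113, -0.02737731,
        0.0768072 ]), 'joint_efforts': array([ 1.73475786e-03, -5.21564770e+01,  4.65654194e+01,  1.59725075e-02,
        5.20249137e-05, -2.64992082e-06]), 'ee_pos': array([0.17547712, 0.52107526, 0.24466095]), 'tcp_rot': array([-1.79933386e+02, -3.82807914e-04,  1.61388175e+02]), 'wrist_force': array([ 0.1762504 , -0.32197639, -0.15677953]), 'torque': array([-0.02464928, -0.01945782, -0.03352965]), 'grasp_force': 0.0, 'opening': 0.08557284224853434}
```

View pics/top0.png

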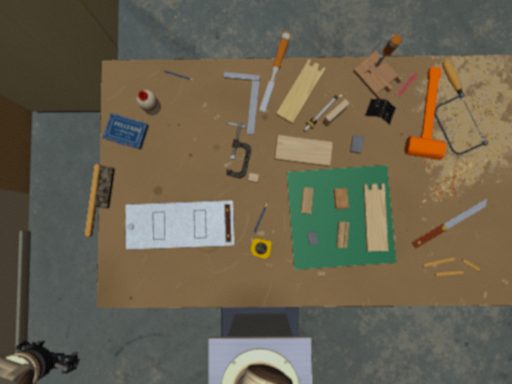

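View pics/side0.png

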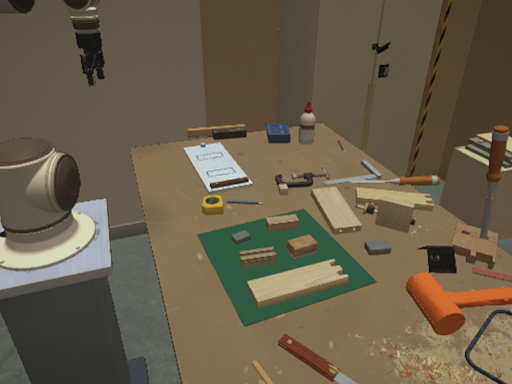

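Top view: mat holds plain bearer (307,200), cork (341,197), grooved bearer (343,234), steel (312,239), dovetailed board (376,217). Lookalikes off the mat: steel (357,144, larger), plain plank (304,150), dovetail plank (300,90), stick (337,110), offcut (253,177). Gluing board (180,225), with the cleat at its right end (229,222) and the dog at its left (130,227). Checking with a close crop.

```bash
cat > h.py <<'E'
import numpy as np, cv2
from scipy.spatial.transform import Rotation as R
from workcell import bot,camera,get_calibration
C={n:get_calibration(n) for n in("side","top")}
def ray(n,p,z):
    c=C[n];Rm=R.from_euler('xyz',c['orientation'],degrees=True).as_matrix()
    d=Rm@np.array([(p[0]-c['cx'])/c['fx'],(p[1]-c['cy'])/c['fy'],1.]);o=np.array(c['origin'])
    return (o+d*(z-o[2])/d[2])[:2]
def proj(n,P):
    c=C[n];Rm=R.from_euler('xyz',c['orientation'],degrees=True).as_matrix()
    v=Rm.T@(np.array(P)-c['origin']);return np.array([c['cx']+c['fx']*v[0]/v[2],c['cy']+c['fy']*v[1]/v[2]])
def rect(n,cnt,z):
    """min-area rect of contour cast on plane z: centre, (long,short) mm, heading of long side"""
    w=np.array([ray(n,p,z) for p in cnt.reshape(-1,2)])*1000
    b=cv2.boxPoints(cv2.minAreaRect(w.astype(np.float32)));e=[b[1]-b[0],b[2]-b[1]]
    L=[np.linalg.norm(x) for x in e];k=int(np.argmax(L));a=np.degrees(np.arctan2(e[k][1],e[k][0]))%180
    return b.mean(0).round(1),(round(max(L),1),round(min(L),1)),round(a,1)
E
python3 - <<'E'
from h import *
T=cv2.imread("pics/top0.png");S=cv2.imread("pics/side0.png")
A=cv2.resize(T[160:275,283:403],None,fx=4.6,fy=4.6,interpolation=cv2.INTER_CUBIC)
B=cv2.resize(S[205:315,190:380],None,fx=4,fy=4,interpolation=cv2.INTER_CUBIC)
cv2.imwrite("pics/c1.png",cv2.resize(np.hstack([A[:440],B[:440,:]]),(800,290)))
u=4
hsv=cv2.cvtColor(cv2.resize(T,None,fx=u,fy=u,interpolation=cv2.INTER_CUBIC),cv2.COLOR_BGR2HSV)
roi=np.zeros(hsv.shape[:2],np.uint8);roi[172*u:264*u,294*u:390*u]=255
green=cv2.inRange(hsv,(65,80,0),(95,255,255))
m=cv2.bitwise_and(cv2.bitwise_not(green),roi)
for c in cv2.findContours(m,cv2.RETR_EXTERNAL,cv2.CHAIN_APPROX_NONE)[0]:
    if cv2.contourArea(c)>500:
        x,y,w,h=cv2.boundingRect(c);col=hsv[y+h//2,x+w//2]
        c2=(c+0.5)/u-0.5
        print((x+w/2)/u,(y+h/2)/u,col,[rect("top",c2,z) for z in(.016,.028)])
roi[:]=0;roi[195*u:255*u,118*u:240*u]=255
w=cv2.bitwise_and(cv2.inRange(hsv,(0,0,130),(180,60,255)),roi)
for c in cv2.findContours(w,cv2.RETR_EXTERNAL,cv2.CHAIN_APPROX_NONE)[0]:
    if cv2.contourArea(c)>5000: print("glue",rect("top",(c+.5)/u-.5,.012))
b=cv2.bitwise_and(cv2.inRange(hsv,(0,0,0),(180,255,125)),roi);b[:, :128*u]=0
for c in cv2.findContours(b,cv2.RETR_LIST,cv2.CHAIN_APPROX_NONE)[0]:
    if cv2.contourArea(c)>1000: print("dark",cv2.boundingRect(c),rect("top",(c+.5)/u-.5,.012))
E
```

```text
312.625 238.375 [105  15 105] [(array([ 456.1, -168.9], dtype=float32), (np.float32(42.0), np.float32(28.7)), np.float32(13.7)), (array([ 456.2, -167.6], dtype=float32), (np.float32(41.6), np.float32(28.5)), np.float32(13.7))]
342.75 234.75 [ 18  99 154] [(array([ 466. , -263.2], dtype=float32), (np.float32(86.1), np.float32(38.0)), np.float32(173.6)), (array([ 466. , -261.2], dtype=float32), (np.float32(85.4), np.float32(37.6)), np.float32(173.6))]
341.125 198.625 [ 15 129 142] [(array([ 579.5, -260.8], dtype=float32), (np.float32(69.5), np.float32(48.0)), np.float32(4.6)), (array([ 578.5, -258.7], dtype=float32), (np.float32(69.0), np.float32(47.6)), np.float32(4.6))]
307.25 200.625 [ 18  97 150] [(array([ 574.3, -154.6], dtype=float32), (np.float32(87.3), np.float32(36.9)), np.float32(173.0)), (array([ 573.4, -153.4], dtype=float32), (np.float32(86.6), np.float32(36.6)), np.float32(173.0))]
375.875 217.625 [ 20  82 180] [(array([ 519.2, -367.8], dtype=float32), (np.float32(215.5), np.float32(71.8)), np.float32(1.3)), (array([ 518.8, -364.9], dtype=float32), (np.float32(213.8), np.float32(71.2)), np.float32(1.3))]
388.5 186.25 [ 62  78 111] [(array([ 616.9, -410.1], dtype=float32), (np.float32(89.2), np.float32(8.6)), np.float32(178.1)), (array([ 615.7, -406.8], dtype=float32), (np.float32(88.5), np.float32(8.6)), np.float32(178.1))]
glue (array([501.7, 247.5], dtype=float32), (np.float32(344.9), np.float32(145.9)), np.float32(91.6))
dark (899, 817, 26, 152) (array([505.7,  95.5], dtype=float32), (np.float32(118.9), np.float32(17.8)), np.float32(1.5))
dark (512, 780, 448, 240) (array([501.8, 233.1], dtype=float32), (np.float32(350.8), np.float32(187.9)), np.float32(89.5))
```

View pics/c1.png

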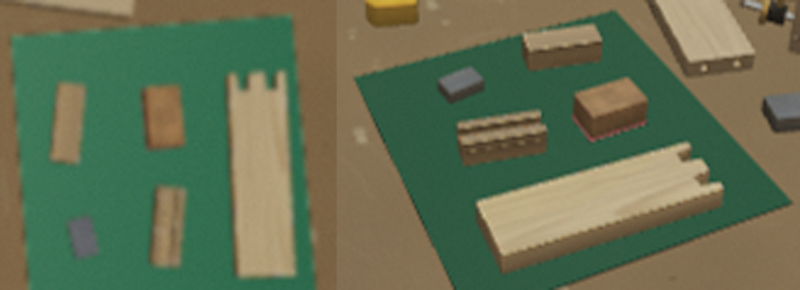

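Crop confirms: the slotted bearer is at top (343,234); the plain bearer, cork with red underside, small steel and dovetailed board are as listed. The steel measures 42x29, so it is the smaller one. Next I measure the outlines and plan the first move.

```bash
cat >> h.py <<'E'
def plan(x,y,z,yaw,legs=True):
    o=bot.get_obs();p=np.array(o['ee_pos']);Rm=R.from_euler('xyz',o['tcp_rot'],degrees=True)
    Rt=R.from_euler('xyz',[180,0,yaw],degrees=True)
    print("t %.1f at"%o['time'],p.round(4),np.array(o['tcp_rot']).round(1),"q1,q6",np.round(o['q'][[0,5]],1))
    d=np.array([x,y,z])-p
    print("now-axes shift mm",(Rm.inv().apply(d)*1000).round(1),"| after-turn axes",(Rt.inv().apply(d)*1000).round(1),"twist(x10)",((Rm.inv()*Rt).as_rotvec(degrees=True)/10).round(3))
def outlines(T,u=4):
    g=cv2.cvtColor(cv2.resize(T,None,fx=u,fy=u,interpolation=cv2.INTER_CUBIC),cv2.COLOR_BGR2GRAY)
    ad=cv2.adaptiveThreshold(g,255,cv2.ADAPTIVE_THRESH_MEAN_C,cv2.THRESH_BINARY_INV,61,12)
    r=np.zeros_like(ad);r[204*u:246*u,140*u:216*u]=255;ad&=r
    return [( cv2.boundingRect(c),rect("top",(c+.5)/u-.5,.012)) for c in cv2.findContours(ad,cv2.RETR_EXTERNAL,cv2.CHAIN_APPROX_NONE)[0] if cv2.contourArea(c)>2000]
E
python3 - <<'E'
from h import *
for o in outlines(cv2.imread("pics/top0.png")): print(o)
for a in (173.6,-6.4): plan(.466,-.2633,.12,a)
E
```

```text
((607, 843, 56, 120), (array([499.8, 313.5], dtype=float32), (np.float32(93.1), np.float32(43.5)), np.float32(0.6)))
((771, 837, 59, 119), (array([503.3, 183.2], dtype=float32), (np.float32(93.1), np.float32(43.8)), np.float32(1.8)))
t 0.1 at [0.1755 0.5211 0.2447] [-179.9   -0.   161.4] q1,q6 [71.4 90. ]
now-axes shift mm [-525.7 -650.5  125.4] | after-turn axes [-376.1 -747.1  124.7] twist(x10) [-7.000e-03 -1.000e-03 -1.221e+00]
t 0.1 at [0.1755 0.5211 0.2447] [-179.9   -0.   161.4] q1,q6 [71.4 90. ]
now-axes shift mm [-525.7 -650.5  125.4] | after-turn axes [376.1 747.1 124.7] twist(x10) [-1.0000e-03  1.0000e-02  1.6779e+01]
```

Request:
send_rows(linear=[[-0.033, -0.041, 0], [-0.033, -0.041, 0], [-0.033, -0.041, 0], [-0.033, -0.041, 0], [-0.033, -0.041, 0], [-0.033, -0.041, 0], [-0.033, -0.041, 0], [-0.033, -0.041, 0]], twist=[[0, 0, 0], [0, 0, 0], [0, 0, 0], [0, 0, 0], [0, 0, 0], [0, 0, 0], [0, 0, 0], [0, 0, 0]], gripper=[100, 100, 100, 100, 100, 100, 100, 100], grip_force=40)

```text
time: 1.1
ee_pos: [0.3212, 0.1245, 0.2452]
tcp_rot: [180.0, 0.0, 161.4]
wrist_force: [1.6, 0.4, 0.5]
opening: 0.0854
grasp_force: 0.0
```

```bash
python3 -c "
from h import *
plan(.466,-.2633,.10,173.6)"
```

```text
t 1.1 at [0.3212 0.1245 0.2452] [180.    0.  161.4] q1,q6 [21.2 39.8]
now-axes shift mm [-260.8 -321.5  145.2] | after-turn axes [-187.2 -369.3  145.2] twist(x10) [ 1.000e-03  2.000e-03 -1.219e+00]
```

Request:
send_rows(linear=[[-0.037, -0.046, 0], [-0.037, -0.046, 0], [-0.037, -0.046, 0], [-0.037, -0.046, 0.01], [-0.037, -0.046, 0.02], [-0.037, -0.046, 0.025], [-0.037, -0.046, 0.025], [-0.001, 0.0005, 0.02]], twist=[[0, 0, 0], [0, 0, 0], [0, 0, 0], [0, 0, 0], [0, 0, 0], [0, 0, 0], [0, 0, -0.3], [0, 0, -0.92]], gripper=[100, 100, 100, 100, 100, 80, 80, 80])

```text
time: 2.1
ee_pos: [0.4637, -0.2616, 0.1438]
tcp_rot: [180.0, -0.2, 173.6]
wrist_force: [-0.6, 0.7, 0.5]
opening: 0.0683
grasp_force: 0.0
```

```bash
python3 -c "
from h import *
plan(.466,-.2633,.022,173.6)
a=camera('side');cv2.imwrite('pics/s1.png',cv2.resize(a[180:300,180:380,::-1],None,fx=3,fy=3,interpolation=cv2.INTER_CUBIC))
a=camera('top');cv2.imwrite('pics/t1.png',cv2.resize(a[160:270,283:403,::-1],None,fx=4,fy=4,interpolation=cv2.INTER_CUBIC))"
```

```text
t 2.1 at [ 0.4637 -0.2616  0.1438] [180.   -0.2 173.6] q1,q6 [-29.4 -23. ]
now-axes shift mm [ -2.7  -1.5 121.8] | after-turn axes [ -2.4  -1.5 121.8] twist(x10) [ 0.004 -0.015  0.   ]
```

Request:
send_rows(linear=[[-0.0025, -0.0015, 0.03], [0, 0, 0.04], [0, 0, 0.035], [0, 0, 0.011], [0, 0, 0]], twist=[[0, 0, 0], [0, 0, 0], [0, 0, 0], [0, 0, 0], [0, 0, 0]], gripper=[70, 60, 60, 60, 60])

```text
time: 2.82
ee_pos: [0.4663, -0.2602, 0.0313]
tcp_rot: [-180.0, 0.0, 173.5]
wrist_force: [0.5, 0.1, 0.5]
opening: 0.0511
grasp_force: 0.0
```

```bash
python3 -c "
from h import *
plan(.466,-.2633,.020,173.6)
a=camera('side');cv2.imwrite('pics/s2.png',cv2.resize(a[170:290,190:340,::-1],None,fx=4,fy=4,interpolation=cv2.INTER_CUBIC))"
```

```text
t 2.8 at [ 0.4663 -0.2602  0.0313] [-180.     0.   173.5] q1,q6 [-29.2 -22.7]
now-axes shift mm [-0.1 -3.1 11.3] | after-turn axes [-0.1 -3.1 11.3] twist(x10) [-0.001  0.001 -0.007]
```

View pics/s2.png

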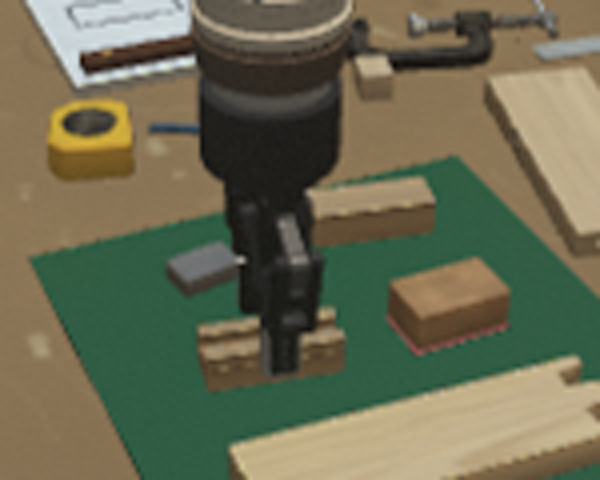

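Side crop: fingers straddle the slotted bearer; near fingertip at full-image pixel about (260,264). I'll check its height.

```bash
python3 -c "
from h import *
for y in(-.286,-.30):
  for z in (.005,.011,.017,.024): print(y,z,proj('side',[.466,y,z]).round(1))"
```

```text
-0.286 0.005 [260.2 267.3]
-0.286 0.011 [260.2 265.3]
-0.286 0.017 [260.2 263.2]
-0.286 0.024 [260.3 260.7]
-0.3 0.005 [262.4 271.3]
-0.3 0.011 [262.4 269.2]
-0.3 0.017 [262.5 267.1]
-0.3 0.024 [262.5 264.6]
```

Request:
send_rows(linear=[[0, -0.003, 0.005], [0, 0, 0.005], [0, 0, 0], [0, 0, 0], [0, 0, 0], [0, 0, 0]], twist=[[0, 0, 0], [0, 0, 0], [0, 0, 0], [0, 0, 0], [0, 0, 0], [0, 0, 0]], gripper=[60, 60, 25, 25, 25, 25])

```text
time: 3.62
ee_pos: [0.4658, -0.2634, 0.0206]
tcp_rot: [-180.0, 0.0, 173.6]
wrist_force: [-1.0, 0.2, 0.6]
opening: 0.0291
grasp_force: 40.4
```

```bash
python3 -c "
from h import *
plan(.5033,.1832,.1,181.5);print(bot.get_obs()['opening'],bot.get_obs()['wrist_force'])"
```

```text
t 3.6 at [ 0.4658 -0.2634  0.0206] [-180.     0.   173.6] q1,q6 [-29.5 -23.1]
now-axes shift mm [ 12.6 448.  -79.4] | after-turn axes [-49.2 445.5 -79.4] twist(x10) [-0.     0.    -0.791]
0.029143112898381066 [-0.9632151   0.23146818  0.58569884]
```

Request:
send_rows(linear=[[0, 0, -0.03], [0, 0, -0.04], [0, 0, -0.01], [-0.009, 0.05, 0], [-0.01, 0.055, 0], [-0.01, 0.055, 0], [-0.01, 0.055, 0], [-0.01, 0.055, 0]], twist=[[0, 0, 0], [0, 0, 0], [0, 0, -0.79], [0, 0, 0], [0, 0, 0], [0, 0, 0], [0, 0, 0], [0, 0, 0]], gripper=[25, 25, 25, 25, 25, 25, 25, 25])

```text
time: 4.62
ee_pos: [0.5078, 0.0095, 0.1007]
tcp_rot: [-180.0, 0.0, -178.5]
wrist_force: [1.6, -0.9, -1.0]
opening: 0.0288
grasp_force: 40.3
```

Request:
send_rows(linear=[[0, 0.05, 0], [0, 0.05, 0], [0, 0.05, 0], [0, 0.025, 0], [0, 0, 0], [0, 0, 0]], twist=[[0, 0, 0], [0, 0, 0], [0, 0, 0], [0, 0, 0], [0, 0, 0], [0, 0, 0]], gripper=[25, 25, 25, 25, 25, 25])

```text
time: 5.38
ee_pos: [0.5031, 0.1822, 0.1004]
tcp_rot: [-180.0, -0.0, -178.5]
wrist_force: [0.1, -0.2, -0.8]
opening: 0.0292
grasp_force: 40.3
```

```bash
python3 -c "
from h import *
plan(.5033,.1832,.0306,181.5);print(bot.get_obs()['opening'])
a=camera('top');cv2.imwrite('pics/t3.png',cv2.resize(a[190:260,110:250,::-1],None,fx=5,fy=5,interpolation=cv2.INTER_CUBIC))"
```

```text
t 5.4 at [0.5031 0.1822 0.1004] [-180.    -0.  -178.5] q1,q6 [19.9 18.4]
now-axes shift mm [-0.2  1.  69.8] | after-turn axes [-0.2  1.  69.8] twist(x10) [-0.002 -0.002 -0.001]
0.029204732873085882
```

View pics/t3.png

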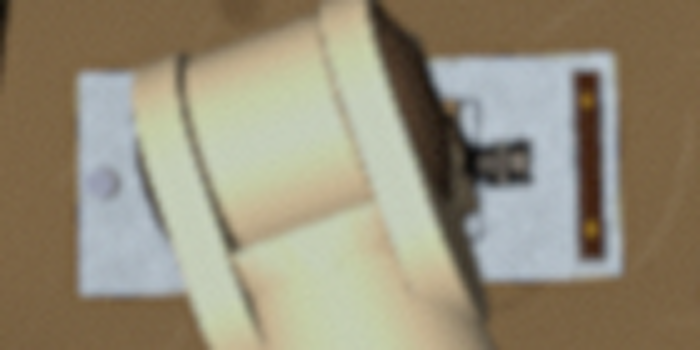

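The picture shows only the arm over the outline (cleat at crop (588,165)), so I'll lower and check after release.

Request:
send_rows(linear=[[0, 0.001, 0.03], [0, 0, 0.025], [0, 0, 0.01], [0, 0, 0.0055], [0, 0, 0], [0, 0, 0], [0, 0, 0], [0, 0, 0]], twist=[[0, 0, 0], [0, 0, 0], [0, 0, 0], [0, 0, 0], [0, 0, 0], [0, 0, 0], [0, 0, 0], [0, 0, 0]], gripper=[25, 25, 25, 25, 25, 50, 50, 50])

```text
time: 6.42
ee_pos: [0.5033, 0.1838, 0.0304]
tcp_rot: [180.0, 0.0, -178.5]
wrist_force: [1.2, -0.5, 0.1]
opening: 0.0425
grasp_force: 0.0
```

Request:
send_rows(linear=[[0, 0, -0.02], [0, 0, -0.05], [0, -0.055, -0.02], [0, -0.055, 0], [0, -0.055, 0], [0.0, -0.055, 0], [0, -0.055, 0], [0, -0.055, 0]], twist=[[0, 0, 0], [0, 0, 0], [0, 0, 0], [0, 0, 0], [0, 0, 0], [0, 0, 0], [0, 0, 0], [0, 0, 0.85]], gripper=[50, 60, 60, 60, 60, 60, 60, 60])

```text
time: 7.42
ee_pos: [0.5116, -0.148, 0.1203]
tcp_rot: [-180.0, 0.0, 172.8]
wrist_force: [0.6, 0.1, 0.4]
opening: 0.0511
grasp_force: 0.0
```

```bash
cat >> h.py <<'E'
def glue(tag,u=4):
    a=camera('top')[:,:,::-1];cv2.imwrite(f'pics/{tag}.png',cv2.resize(a[190:260,110:250],None,fx=5,fy=5,interpolation=cv2.INTER_CUBIC))
    hsv=cv2.cvtColor(cv2.resize(np.ascontiguousarray(a),None,fx=u,fy=u,interpolation=cv2.INTER_CUBIC),cv2.COLOR_BGR2HSV)
    m=cv2.inRange(hsv,(8,55,60),(30,255,255));r=np.zeros_like(m);r[200*u:250*u,138*u:220*u]=255;m&=r
    return [((c+.5)/u-.5) for c in cv2.findContours(m,cv2.RETR_EXTERNAL,cv2.CHAIN_APPROX_NONE)[0] if cv2.contourArea(c)>1000]
E
python3 -c "
from h import *
for c in glue('t4'): print(rect('top',c,.0245),rect('top',c,.037))
plan(.5743,-.1547,.05,173.0)"
```

```text
(array([429. , 247.1], dtype=float32), (np.float32(254.5), np.float32(10.0)), np.float32(89.5)) (array([429.3, 245. ], dtype=float32), (np.float32(252.4), np.float32(9.9)), np.float32(89.5))
(array([504.8, 182.5], dtype=float32), (np.float32(77.6), np.float32(29.6)), np.float32(1.2)) (array([504.4, 180.9], dtype=float32), (np.float32(76.9), np.float32(29.3)), np.float32(1.2))
(array([573.4, 248. ], dtype=float32), (np.float32(256.9), np.float32(11.0)), np.float32(89.4)) (array([572.5, 245.8], dtype=float32), (np.float32(254.7), np.float32(10.9)), np.float32(89.4))
t 7.5 at [ 0.5115 -0.1531  0.1201] [-1.799e+02  1.000e-01  1.721e+02] q1,q6 [-16.6  -8.7]
now-axes shift mm [-62.3   7.2  70.2] | after-turn axes [-62.5   6.1  70.1] twist(x10) [-0.014  0.006 -0.086]
```

View pics/t4.png

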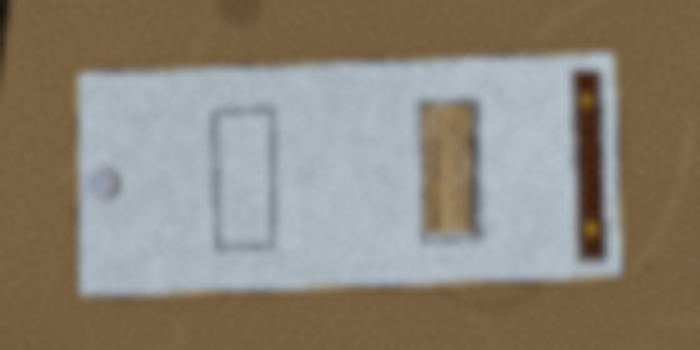

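The slotted bearer sits within its outline next to the cleat (crop (450,168)); the measured error is +1.5/-0.7 mm. Next is the plain bearer.

Request:
send_rows(linear=[[-0.03, 0.003, 0], [-0.0325, 0.003, 0.01], [0, 0, 0.03], [0, 0, 0.03], [0, 0, 0]], twist=[[0, 0, -0.08], [0, 0, 0], [0, 0, 0], [0, 0, 0], [0, 0, 0]], gripper=[60, 60, 60, 60, 60])

```text
time: 8.1
ee_pos: [0.5731, -0.1469, 0.0478]
tcp_rot: [180.0, -0.3, 173.8]
wrist_force: [-0.9, -0.5, 1.5]
opening: 0.0514
grasp_force: 0.0
```

```bash
python3 -c "
from h import *
plan(.5743,-.1547,.0206,173.0)"
```

```text
t 8.1 at [ 0.5731 -0.1469  0.0478] [180.   -0.3 173.8] q1,q6 [-14.4  -8.2]
now-axes shift mm [-2.2 -7.6 27.2] | after-turn axes [-2.2 -7.6 27.2] twist(x10) [ 0.003 -0.025  0.08 ]
```

Request:
send_rows(linear=[[-0.001, -0.0076, 0], [0, 0, 0], [0, 0, 0], [0, 0, 0]], twist=[[0, 0, 0.08], [0, 0, 0], [0, 0, 0], [0, 0, 0]], gripper=[60, 60, 60, 60])

```text
time: 8.6
ee_pos: [0.5749, -0.1551, 0.0506]
tcp_rot: [-180.0, 0.0, 173.0]
wrist_force: [-0.3, 0.2, 0.3]
opening: 0.0515
grasp_force: 0.0
```

```bash
python3 -c "
from h import *
plan(.5743,-.1547,.0206,173.0)"
```

```text
t 8.6 at [ 0.5749 -0.1551  0.0506] [-180.    0.  173.] q1,q6 [-15.1  -8.1]
now-axes shift mm [ 0.7  0.3 30. ] | after-turn axes [ 0.7  0.3 30. ] twist(x10) [-0.     0.004 -0.001]
```

Request:
send_rows(linear=[[0.0007, 0.0003, 0.02], [0, 0, 0.01], [0, 0, 0], [0, 0, 0], [0, 0, 0], [0, 0, 0]], twist=[[0, 0, 0], [0, 0, 0], [0, 0, 0], [0, 0, 0], [0, 0, 0], [0, 0, 0]], gripper=[60, 60, 60, 25, 25, 25])

```text
time: 9.35
ee_pos: [0.5745, -0.1548, 0.0209]
tcp_rot: [-180.0, 0.1, 173.0]
wrist_force: [0.0, 0.7, 4.5]
opening: 0.0293
grasp_force: 41.0
```

```bash
python3 -c "
from h import *
plan(.4998,.3135,.11,181.5);print(bot.get_obs()['opening'],bot.get_obs()['grasp_force'])"
```

```text
t 9.3 at [ 0.5745 -0.1548  0.0209] [-1.80e+02  1.00e-01  1.73e+02] q1,q6 [-15.1  -8.1]
now-axes shift mm [131.2 455.7 -89.4] | after-turn axes [ 62.4 470.1 -89.1] twist(x10) [-0.002  0.007 -0.851]
0.029326312135837473 41.045241951942444
```

Request:
send_rows(linear=[[0, 0, -0.03], [0, 0, -0.04], [0, 0, -0.019], [0.0064, 0.047, 0], [0.007, 0.053, 0], [0.007, 0.053, 0], [0.007, 0.053, 0], [0.007, 0.053, 0]], twist=[[0, 0, 0], [0, 0, 0], [0, 0, -0.85], [0, 0, 0], [0, 0, 0], [0, 0, 0], [0, 0, 0], [0, 0, 0]], gripper=[25, 25, 25, 25, 25, 25, 25, 25])

```text
time: 10.35
ee_pos: [0.5324, 0.1049, 0.1092]
tcp_rot: [180.0, 0.0, -178.5]
wrist_force: [-0.1, 0.1, -0.2]
opening: 0.0293
grasp_force: 40.5
```

Request:
send_rows(linear=[[0.007, 0.053, 0], [0.007, 0.053, 0], [0.007, 0.053, 0], [0.007, 0.052, 0], [0, 0, 0], [0, 0, 0], [0, 0, 0], [0, 0, 0]], twist=[[0, 0, 0], [0, 0, 0], [0, 0, 0], [0, 0, 0], [0, 0, 0], [0, 0, 0], [0, 0, 0], [0, 0, 0]], gripper=[25, 25, 25, 25, 25, 25, 25, 25])

```text
time: 11.35
ee_pos: [0.4998, 0.3125, 0.1092]
tcp_rot: [180.0, 0.0, -178.6]
wrist_force: [-0.2, 0.7, -0.6]
opening: 0.0292
grasp_force: 40.5
```

```bash
python3 -c "
from h import *
plan(.4998,.3135,.0305,181.5)"
```

```text
t 11.3 at [0.4998 0.3125 0.1092] [ 180.     0.  -178.6] q1,q6 [32.  30.6]
now-axes shift mm [ 0.   1.  78.7] | after-turn axes [ 0.   1.  78.7] twist(x10) [ 0.     0.001 -0.01 ]
```

Request:
send_rows(linear=[[0, 0.001, 0.03], [0, 0, 0.03], [0, 0, 0.013], [0, 0, 0.0055], [0, 0, 0], [0, 0, 0], [0, 0, 0], [0, 0, 0]], twist=[[0, 0, 0], [0, 0, 0], [0, 0, 0], [0, 0, 0], [0, 0, 0], [0, 0, 0], [0, 0, 0], [0, 0, 0]], gripper=[25, 25, 25, 25, 25, 50, 50, 50])

```text
time: 12.35
ee_pos: [0.4996, 0.3147, 0.031]
tcp_rot: [180.0, 0.0, -178.5]
wrist_force: [-0.3, 0.1, 0.2]
opening: 0.0425
grasp_force: 0.0
```

Request:
send_rows(linear=[[0, 0, -0.02], [0, 0, -0.05], [0, -0.05, -0.03], [0, -0.056, 0], [0, -0.056, 0], [0.0, -0.056, 0], [0, -0.056, 0], [0, -0.056, 0]], twist=[[0, 0, 0], [0, 0, 0], [0, 0, 0], [0, 0, 0], [0, 0, 0], [0, 0, 0], [0, 0, 0], [0, 0, 0]], gripper=[50, 60, 100, 100, 100, 100, 100, 100])

```text
time: 13.35
ee_pos: [0.5079, -0.0171, 0.1309]
tcp_rot: [-180.0, 0.0, -178.5]
wrist_force: [1.7, 0.7, -0.6]
opening: 0.0854
grasp_force: 0.0
```

Request:
send_rows(linear=[[0, -0.056, 0], [0, -0.056, 0], [0, -0.056, 0], [0, -0.056, 0], [0, -0.056, 0], [0, -0.056, 0], [0, 0, 0], [0, 0, 0]], twist=[[0, 0, 0], [0, 0, 0], [0, 0, 0], [0, 0, 0], [0, 0, 0], [0, 0, 0], [0, 0, 0], [0, 0, 0]], gripper=[100, 100, 100, 100, 100, 100, 100, 100])

```text
time: 14.35
ee_pos: [0.5166, -0.351, 0.1303]
tcp_rot: [180.0, -0.0, -178.5]
wrist_force: [0.1, 0.8, -0.4]
opening: 0.0854
grasp_force: 0.0
```

```bash
python3 -c "
from h import *
for c in glue('t5'): print(rect('top',c,.0245))
plan(.5193,-.3684,.05,181.3)"
```

```text
(array([429. , 247.1], dtype=float32), (np.float32(254.6), np.float32(10.0)), np.float32(89.5))
(array([499.5, 314.1], dtype=float32), (np.float32(78.1), np.float32(30.7)), np.float32(2.2))
(array([504.8, 182.9], dtype=float32), (np.float32(77.8), np.float32(29.7)), np.float32(0.1))
(array([573.4, 248. ], dtype=float32), (np.float32(256.9), np.float32(11.0)), np.float32(89.4))
t 14.4 at [ 0.5168 -0.3504  0.1306] [ 180.    -0.  -178.5] q1,q6 [-34.1 -35.7]
now-axes shift mm [ -2.1 -18.   80.6] | after-turn axes [ -2.1 -18.   80.6] twist(x10) [ 0.002 -0.001  0.022]
```

View pics/t5.png

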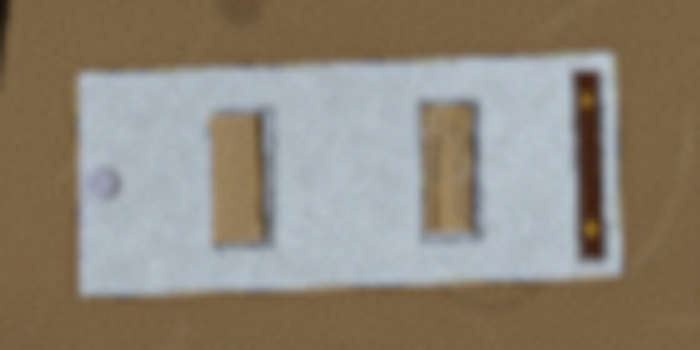

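Both bearers lie inside their outlines (crop (237,178) and (450,168)). Next is the board.

Request:
send_rows(linear=[[-0.002, -0.018, 0.02], [0, 0, 0.03], [0, 0, 0.01], [0, 0, 0], [0, 0, 0], [0, 0, 0]], twist=[[0, 0, 0.02], [0, 0, 0], [0, 0, 0], [0, 0, 0], [0, 0, 0], [0, 0, 0]], gripper=[100, 100, 100, 100, 100, 100], grip_force=60)

```text
time: 15.15
ee_pos: [0.5197, -0.3695, 0.0717]
tcp_rot: [-179.9, 0.1, -178.7]
wrist_force: [0.1, -0.1, 0.5]
opening: 0.0854
grasp_force: 0.0
```

```bash
python3 -c "
from h import *
plan(.5193,-.3684,.016,181.3)
a=camera('side');cv2.imwrite('pics/s6.png',cv2.resize(a[180:320,200:380,::-1],None,fx=4,fy=4,interpolation=cv2.INTER_CUBIC))"
```

```text
t 15.2 at [ 0.5197 -0.3695  0.0717] [-1.799e+02  1.000e-01 -1.787e+02] q1,q6 [-35.4 -36.7]
now-axes shift mm [ 0.5  1.1 55.7] | after-turn axes [ 0.4  1.1 55.7] twist(x10) [-0.006  0.008  0.   ]
```

View pics/s6.png

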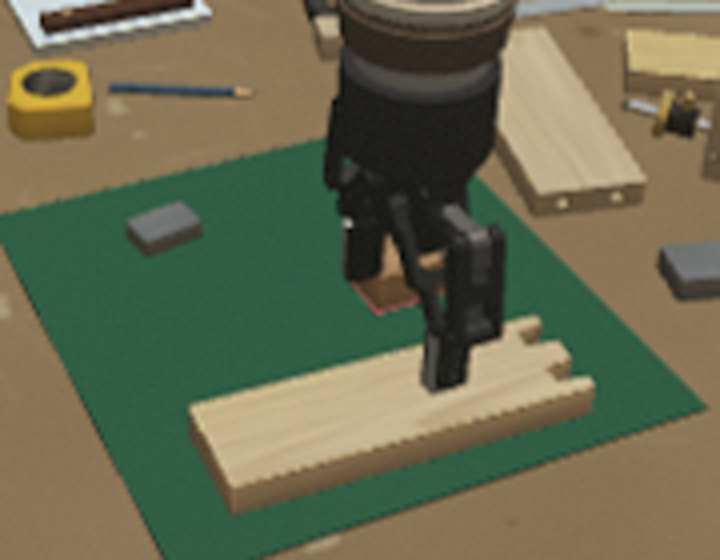

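Fingers straddle the board line, tip at about crop (445,385), still some 40 mm above it. Descending.

Request:
send_rows(linear=[[0, 0.001, 0.02], [0, 0, 0.015], [0, 0, 0.01], [0, 0, 0.0095], [0, 0, 0], [0, 0, 0]], twist=[[0, 0, 0], [0, 0, 0], [0, 0, 0], [0, 0, 0], [0, 0, 0], [0, 0, 0]], gripper=[100, 100, 100, 100, 100, 100])

```text
time: 15.95
ee_pos: [0.5194, -0.3684, 0.0165]
tcp_rot: [-180.0, 0.0, -178.7]
wrist_force: [-0.2, 1.0, 0.8]
opening: 0.0852
grasp_force: 0.0
```

Request:
send_rows(linear=[[0, 0, 0], [0, 0, 0], [0, 0, 0], [0, 0, 0]], twist=[[0, 0, 0], [0, 0, 0], [0, 0, 0], [0, 0, 0]], gripper=[60, 60, 60, 60])

```text
time: 16.45
ee_pos: [0.5196, -0.3685, 0.017]
tcp_rot: [-180.0, 0.1, -178.7]
wrist_force: [-0.2, 0.9, 6.3]
opening: 0.0608
grasp_force: 67.0
```

```bash
python3 -c "
from h import *
plan(.5016,.2484,.14,271.5)"
```

```text
t 16.4 at [ 0.5196 -0.3685  0.017 ] [-1.800e+02  1.000e-01 -1.787e+02] q1,q6 [-35.3 -36.6]
now-axes shift mm [   4.   617.  -123.5] | after-turn axes [-617.2    1.8 -123. ] twist(x10) [-9.000e-03  2.000e-03 -9.021e+00]
```

Request:
send_rows(linear=[[0, 0, -0.02], [0, 0, -0.04], [0, 0, -0.04], [0, 0.025, -0.023], [0, 0.045, 0], [0, 0.05, 0], [0, 0.05, 0], [0, 0.05, 0]], twist=[[0, 0, 0], [0, 0, 0], [0, 0, 0], [0, 0, 0], [0, 0, 0], [0, 0, 0], [0, 0, 0], [0, 0, 0]], gripper=[60, 60, 60, 60, 60, 60, 60, 60])

```text
time: 17.45
ee_pos: [0.514, -0.1468, 0.1402]
tcp_rot: [-180.0, 0.0, -178.7]
wrist_force: [0.4, -0.4, -1.1]
opening: 0.0607
grasp_force: 66.2
```

Request:
send_rows(linear=[[0, 0.05, 0], [0, 0.05, 0], [0, 0.05, 0], [0.001, 0.05, 0], [0.001, 0.05, 0], [0.001, 0.05, 0], [0.001, 0.05, 0], [0, 0.047, 0]], twist=[[0, 0, 0], [0, 0, 0], [0, 0, 0], [0, 0, 0], [0, 0, 0], [0, 0, 0], [0, 0, 0], [0, 0, 0]], gripper=[60, 60, 60, 60, 60, 60, 60, 60])

```text
time: 18.45
ee_pos: [0.5009, 0.2503, 0.1402]
tcp_rot: [180.0, 0.0, -178.7]
wrist_force: [0.9, 0.3, -2.2]
opening: 0.0603
grasp_force: 66.3
```

Request:
send_rows(linear=[[0, 0, 0], [0, 0, 0], [0, 0, 0], [0, 0, 0], [0, 0, 0], [0, 0, 0], [0, 0, 0], [0, 0, 0]], twist=[[0, 0, -0.5], [0, 0, -1], [0, 0, -1], [0, 0, -1], [0, 0, -1], [0, 0, -1], [0, 0, -1], [0, 0, -1]], gripper=[60, 60, 60, 60, 60, 60, 60, 60])

```text
time: 19.45
ee_pos: [0.5012, 0.2485, 0.1401]
tcp_rot: [-180.0, 0.0, -103.4]
wrist_force: [1.1, 0.4, -1.6]
opening: 0.0604
grasp_force: 66.3
```

Request:
send_rows(linear=[[0, 0, 0], [0, 0, 0], [0, 0, 0], [0, 0, 0], [0, 0, 0], [0, 0, 0]], twist=[[0, 0, -1], [0, 0, -0.52], [0, 0, 0], [0, 0, 0], [0, 0, 0], [0, 0, 0]], gripper=[60, 60, 60, 60, 60, 60])

```text
time: 20.2
ee_pos: [0.5013, 0.2486, 0.1391]
tcp_rot: [180.0, -0.0, -88.5]
wrist_force: [-0.0, -0.1, -2.6]
opening: 0.0604
grasp_force: 66.3
```

```bash
python3 -c "
from h import *
plan(.5016,.2484,.07,271.5)
a=camera('side');cv2.imwrite('pics/s7.png',cv2.resize(a[90:220,130:310,::-1],None,fx=4,fy=4,interpolation=cv2.INTER_CUBIC))"
```

```text
t 20.2 at [0.5013 0.2486 0.1391] [180.   -0.  -88.5] q1,q6 [ 26.4 -65.1]
now-axes shift mm [ 0.2 -0.3 69.1] | after-turn axes [ 0.2 -0.3 69.1] twist(x10) [ 0.    -0.    -0.005]
```

View pics/s7.png

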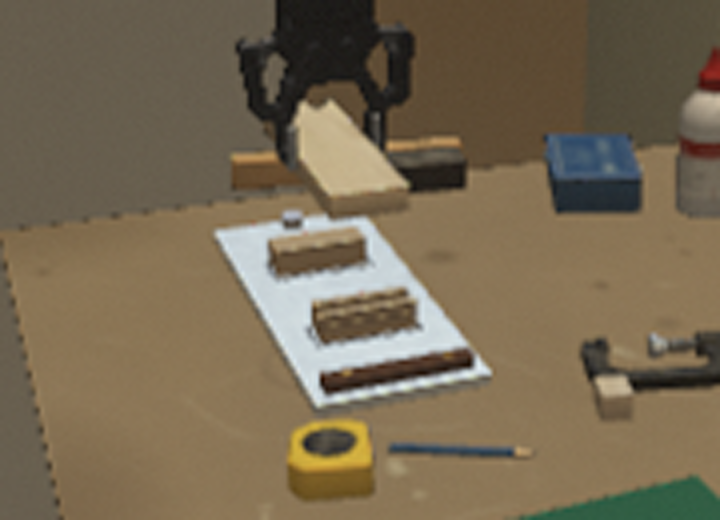

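The board hangs level above the two bearers (crop (350,160)), aligned with the gluing board. Lowering.

Request:
send_rows(linear=[[0, 0, 0.025], [0, 0, 0.03], [0, 0, 0.014], [0, 0, 0.01], [0, 0, 0.006], [0, 0, 0], [0, 0, 0]], twist=[[0, 0, 0], [0, 0, 0], [0, 0, 0], [0, 0, 0], [0, 0, 0], [0, 0, 0], [0, 0, 0]], gripper=[60, 60, 60, 60, 60, 60, 60])

```text
time: 21.12
ee_pos: [0.5017, 0.2488, 0.0548]
tcp_rot: [-179.9, 0.0, -88.5]
wrist_force: [-0.1, -0.1, -1.3]
opening: 0.0602
grasp_force: 66.2
```

Request:
send_rows(linear=[[0, 0, 0.0015], [0, 0, 0.0005], [0, 0, 0]], twist=[[0, 0, 0], [0, 0, 0], [0, 0, 0]], gripper=[60, 60, 60])

```text
time: 21.5
ee_pos: [0.5013, 0.2486, 0.0521]
tcp_rot: [180.0, -0.0, -88.5]
wrist_force: [0.4, 0.0, -2.1]
opening: 0.0607
grasp_force: 66.2
```

Request:
send_rows(linear=[[0, 0, 0.0007], [0, 0, 0.0005], [0, 0, 0]], twist=[[0, 0, 0], [0, 0, 0], [0, 0, 0]], gripper=[60, 60, 60])

```text
time: 21.88
ee_pos: [0.5013, 0.2486, 0.051]
tcp_rot: [-180.0, 0.0, -88.5]
wrist_force: [-0.3, -0.0, 0.9]
opening: 0.0607
grasp_force: 66.4
```

Request:
send_rows(linear=[[0, 0, 0], [0, 0, 0], [0, 0, 0], [0, 0, -0.02], [0, 0, -0.04], [0, 0, -0.03], [0, 0, 0], [0, 0, 0]], twist=[[0, 0, 0], [0, 0, 0], [0, 0, 0], [0, 0, 0], [0, 0, 0], [0, 0, 0.69], [0, 0, 1], [0, 0, 1]], gripper=[90, 100, 100, 100, 100, 90, 90, 90], grip_force=40)

```text
time: 22.88
ee_pos: [0.5015, 0.2487, 0.1414]
tcp_rot: [-180.0, 0.0, -115.7]
wrist_force: [0.2, 0.4, 0.1]
opening: 0.0765
grasp_force: 0.0
```

Request:
send_rows(linear=[[0, 0, 0], [0, 0, 0], [0, 0, 0], [0, 0, 0], [0, 0, 0], [0, 0, 0], [-0.003, -0.04, 0], [-0.004, -0.053, 0]], twist=[[0, 0, 1], [0, 0, 1], [0, 0, 1], [0, 0, 1], [0, 0, 1], [0, 0, 1], [0, 0, 0], [0, 0, 0]], gripper=[80, 80, 80, 80, 80, 80, 80, 80])

```text
time: 23.88
ee_pos: [0.5157, 0.1561, 0.1407]
tcp_rot: [180.0, 0.0, -175.3]
wrist_force: [1.1, 0.4, 0.5]
opening: 0.0683
grasp_force: 0.0
```

Request:
send_rows(linear=[[-0.004, -0.053, 0], [-0.004, -0.053, 0], [-0.004, -0.053, 0], [-0.004, -0.053, 0], [-0.004, -0.053, 0], [-0.004, -0.053, 0], [-0.004, -0.053, 0], [-0.002, -0.05, 0]], twist=[[0, 0, 0], [0, 0, 0], [0, 0, 0], [0, 0, 0], [0, 0, 0], [0, 0, 0], [0, 0, 0], [0, 0, 0]], gripper=[80, 80, 80, 80, 80, 80, 80, 80])

```text
time: 24.88
ee_pos: [0.5794, -0.2627, 0.1408]
tcp_rot: [-180.0, 0.0, -175.4]
wrist_force: [0.2, 0.1, 0.3]
opening: 0.0682
grasp_force: 0.0
```

Request:
send_rows(linear=[[0, 0, 0.03], [0, 0, 0.02], [0, 0, 0], [0, 0, 0], [0, 0, 0]], twist=[[0, 0, 0], [0, 0, 0], [0, 0, 0], [0, 0, 0], [0, 0, 0]], gripper=[80, 80, 80, 80, 80])

```text
time: 25.5
ee_pos: [0.5799, -0.2609, 0.0922]
tcp_rot: [-179.9, 0.1, -175.4]
wrist_force: [0.2, 0.6, 0.5]
opening: 0.0682
grasp_force: 0.0
```

```bash
python3 -c "
from h import *
for c in glue('t8'): print(rect('top',c,.0475),rect('top',c,.058))
plan(.5795,-.2607,.022,184.6)"
```

```text
(array([429.5, 243.1], dtype=float32), (np.float32(250.6), np.float32(9.9)), np.float32(89.5)) (array([429.8, 241.3], dtype=float32), (np.float32(248.7), np.float32(9.8)), np.float32(89.5))
(array([501.2, 249.6], dtype=float32), (np.float32(207.4), np.float32(76.9)), np.float32(92.1)) (array([500.9, 247.7], dtype=float32), (np.float32(205.8), np.float32(76.4)), np.float32(92.1))
(array([571.7, 244. ], dtype=float32), (np.float32(252.9), np.float32(10.8)), np.float32(89.4)) (array([571. , 242.2], dtype=float32), (np.float32(251.0), np.float32(10.8)), np.float32(89.4))
t 25.6 at [ 0.5799 -0.2609  0.0921] [-1.800e+02  1.000e-01 -1.754e+02] q1,q6 [-24.2 -28.8]
now-axes shift mm [ 0.4  0.3 70.1] | after-turn axes [ 0.3  0.2 70.1] twist(x10) [-0.005  0.009  0.001]
```

View pics/t8.png

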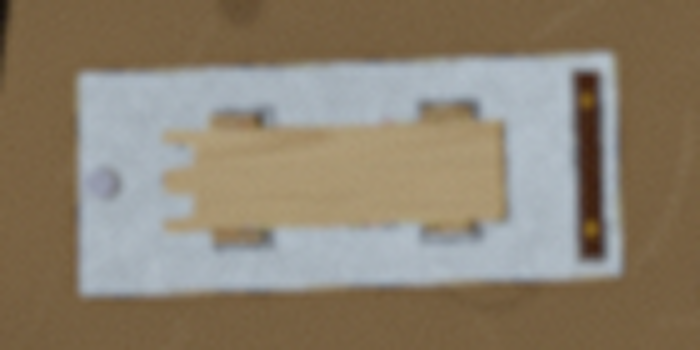

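The board lies across both bearers (crop x 163–505), centred to about 1 mm with heading 91.5–92. Next is the cork.

Request:
send_rows(linear=[[0.0003, 0, 0.03], [0, 0, 0.025], [0, 0, 0.016], [0, 0, 0], [0, 0, 0], [0, 0, 0], [0, 0, 0], [0, 0, 0]], twist=[[0, 0, 0], [0, 0, 0], [0, 0, 0], [0, 0, 0], [0, 0, 0], [0, 0, 0], [0, 0, 0], [0, 0, 0]], gripper=[80, 80, 80, 80, 35, 35, 35, 35])

```text
time: 26.55
ee_pos: [0.5798, -0.2612, 0.0214]
tcp_rot: [-179.9, 0.1, -175.4]
wrist_force: [0.1, 0.2, 5.5]
opening: 0.0389
grasp_force: 42.0
```

```bash
python3 -c "
from h import *
plan(.5013,.2488,.13,184.6);print(bot.get_obs()['opening'],bot.get_obs()['grasp_force'])"
```

```text
t 26.6 at [ 0.5798 -0.2612  0.0214] [-1.799e+02  1.000e-01 -1.754e+02] q1,q6 [-24.3 -28.8]
now-axes shift mm [  37.2  514.5 -109.3] | after-turn axes [  37.4  514.7 -108.6] twist(x10) [-0.007  0.013 -0.001]
0.038884769551924665 41.98177456855774
```

Request:
send_rows(linear=[[0, 0, -0.03], [0, 0, -0.04], [0, 0, -0.039], [0.003, 0.04, 0], [0.0037, 0.052, 0], [0.0037, 0.052, 0], [0.0037, 0.052, 0], [0.0037, 0.052, 0]], twist=[[0, 0, 0], [0, 0, 0], [0, 0, 0], [0, 0, 0], [0, 0, 0], [0, 0, 0], [0, 0, 0], [0, 0, 0]], gripper=[35, 35, 35, 35, 35, 35, 35, 35])

```text
time: 27.55
ee_pos: [0.541, -0.0135, 0.1292]
tcp_rot: [-180.0, 0.0, -175.4]
wrist_force: [1.1, 0.8, 0.1]
opening: 0.0388
grasp_force: 41.3
```

Request:
send_rows(linear=[[0.0037, 0.052, 0], [0.0037, 0.052, 0], [0.0037, 0.052, 0], [0.004, 0.055, 0], [0.004, 0.055, 0], [0, 0, 0], [0, 0, 0], [0, 0, 0]], twist=[[0, 0, 0], [0, 0, 0], [0, 0, 0], [0, 0, 0], [0, 0, 0], [0, 0, -0.69], [0, 0, -1], [0, 0, -1]], gripper=[35, 35, 35, 35, 35, 35, 35, 35])

```text
time: 28.55
ee_pos: [0.501, 0.2488, 0.1291]
tcp_rot: [-180.0, 0.0, -148.1]
wrist_force: [-0.2, 0.2, 0.0]
opening: 0.0386
grasp_force: 41.2
```

Request:
send_rows(linear=[[0, 0, 0], [0, 0, 0], [0, 0, 0], [0, 0, 0], [0, 0, 0], [0, 0, 0], [0, 0, 0], [0, 0, 0]], twist=[[0, 0, -1], [0, 0, -1], [0, 0, -1], [0, 0, -1], [0, 0, -1], [0, 0, -1], [0, 0, 0], [0, 0, 0]], gripper=[35, 35, 35, 35, 35, 35, 35, 35])

```text
time: 29.55
ee_pos: [0.5011, 0.2486, 0.129]
tcp_rot: [-180.0, 0.0, -88.7]
wrist_force: [0.3, 0.1, -0.7]
opening: 0.0383
grasp_force: 41.2
```

Request:
send_rows(linear=[[0, 0, 0.02], [0, 0, 0.02], [0, 0, 0], [0, 0, 0]], twist=[[0, 0, 0], [0, 0, 0], [0, 0, 0], [0, 0, 0]], gripper=[35, 35, 35, 35])

```text
time: 30.05
ee_pos: [0.5014, 0.2487, 0.0897]
tcp_rot: [-180.0, 0.0, -88.6]
wrist_force: [1.1, -0.3, -0.2]
opening: 0.0387
grasp_force: 41.2
```

```bash
python3 -c "
from h import *
plan(.5013,.2488,.077,271.7)"
```

```text
t 30.1 at [0.5014 0.2487 0.0897] [-180.     0.   -88.6] q1,q6 [ 26.4 -65. ]
now-axes shift mm [-0.1  0.1 12.7] | after-turn axes [-0.1  0.1 12.7] twist(x10) [-0.004  0.002 -0.028]
```

Request:
send_rows(linear=[[0, 0, 0.009], [0, 0, 0.004], [0, 0, 0.0004], [0, 0, 0], [0, 0, 0]], twist=[[0, 0, 0], [0, 0, 0], [0, 0, 0], [0, 0, 0], [0, 0, 0]], gripper=[35, 35, 35, 35, 35])

```text
time: 30.68
ee_pos: [0.5012, 0.2485, 0.0763]
tcp_rot: [-180.0, 0.0, -88.5]
wrist_force: [-2.4, -1.9, 6.2]
opening: 0.0389
grasp_force: 42.2
```

Request:
send_rows(linear=[[0, 0, 0], [0, 0, 0], [0, 0, 0], [0, 0, -0.02], [0, 0, -0.04], [0, 0, 0], [0, 0, 0], [0, 0, 0]], twist=[[0, 0, 0], [0, 0, 0], [0, 0, 0], [0, 0, 0], [0, 0, 0.78], [0, 0, 1], [0, 0, 1], [0, 0, 1]], gripper=[60, 70, 70, 70, 70, 70, 70, 70])

```text
time: 31.68
ee_pos: [0.5011, 0.2486, 0.1354]
tcp_rot: [180.0, -0.0, -126.6]
wrist_force: [-0.2, -0.3, -0.7]
opening: 0.06
grasp_force: 0.0
```

Request:
send_rows(linear=[[0, 0, 0], [0, 0, 0], [0, 0, 0], [0, 0, 0], [0.0179, -0.0495, 0], [0.0179, -0.0495, 0], [0.0179, -0.0495, 0], [0.0179, -0.0495, 0]], twist=[[0, 0, 1], [0, 0, 1], [0, 0, 1], [0, 0, 1], [0, 0, 0], [0, 0, 0], [0, 0, 0], [0, 0, 0]], gripper=[60, 60, 60, 60, 60, 60, 60, 60])

```text
time: 32.67
ee_pos: [0.478, 0.0377, 0.1354]
tcp_rot: [-180.0, 0.0, -166.3]
wrist_force: [0.7, -0.7, 0.8]
opening: 0.0507
grasp_force: 0.0
```

Request:
send_rows(linear=[[0.0179, -0.0495, 0], [0.0179, -0.0495, 0], [0.0179, -0.0495, 0], [0.0179, -0.0495, 0], [0, 0, 0.03], [0, 0, 0.03], [0, 0, 0], [0, 0, 0]], twist=[[0, 0, 0], [0, 0, 0], [0, 0, 0], [0, 0, 0], [0, 0, 0], [0, 0, 0], [0, 0, 0], [0, 0, 0]], gripper=[60, 60, 60, 60, 60, 60, 60, 60])

```text
time: 33.67
ee_pos: [0.4561, -0.1701, 0.0765]
tcp_rot: [-180.0, 0.0, -166.3]
wrist_force: [-0.0, 0.0, 0.6]
opening: 0.0514
grasp_force: 0.0
```

```bash
python3 -c "
from h import *
u=4
a=camera('top')[:,:,::-1];b=cv2.resize(np.ascontiguousarray(a[190:260,110:250]),None,fx=5,fy=5,interpolation=cv2.INTER_CUBIC)
s=camera('side')[:,:,::-1];b2=cv2.resize(np.ascontiguousarray(s[120:270,170:340]),(397,350),interpolation=cv2.INTER_CUBIC)
cv2.imwrite('pics/t9.png',cv2.resize(np.hstack([b,b2]),(800,255)))
hsv=cv2.cvtColor(cv2.resize(np.ascontiguousarray(a),None,fx=u,fy=u,interpolation=cv2.INTER_CUBIC),cv2.COLOR_BGR2HSV)
m=cv2.inRange(hsv,(5,112,40),(17,255,255));r=np.zeros_like(m);r[205*u:245*u,155*u:200*u]=255;m&=r
m=cv2.morphologyEx(m,cv2.MORPH_OPEN,np.ones((9,9)))
for c in cv2.findContours(m,cv2.RETR_EXTERNAL,cv2.CHAIN_APPROX_NONE)[0]:
  if cv2.contourArea(c)>1500: print(rect('top',(c+.5)/u-.5,.0715))
plan(.4561,-.1696,.018,193.7)"
```

```text
(array([499.6, 248.7], dtype=float32), (np.float32(62.1), np.float32(37.1)), np.float32(90.4))
t 33.8 at [ 0.4565 -0.1702  0.077 ] [-1.799e+02  1.000e-01 -1.663e+02] q1,q6 [-20.4 -34.2]
now-axes shift mm [ 0.3  0.7 59. ] | after-turn axes [ 0.2  0.6 59. ] twist(x10) [-0.007  0.01   0.001]
```

View pics/t9.png

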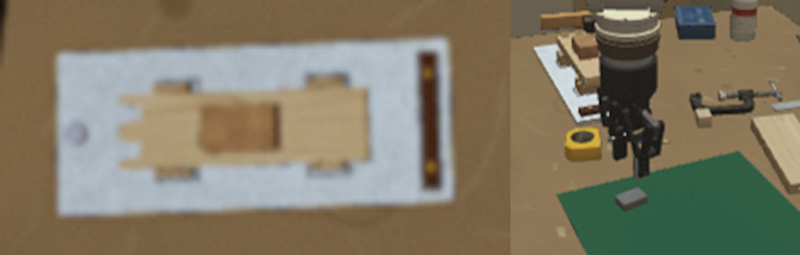

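The cork sits centred on the board (crop (240,128)), measured at (499.6, 248.7). The gripper is now above the small steel block at right (630,198).

Request:
send_rows(linear=[[0.0003, 0.0006, 0.03], [0, 0, 0.02], [0, 0, 0.009], [0, 0, 0], [0, 0, 0], [0, 0, 0], [0, 0, 0], [0, 0, 0]], twist=[[0, 0, 0], [0, 0, 0], [0, 0, 0], [0, 0, 0], [0, 0, 0], [0, 0, 0], [0, 0, 0], [0, 0, 0]], gripper=[60, 60, 60, 60, 20, 20, 20, 20])

```text
time: 34.78
ee_pos: [0.456, -0.1698, 0.0177]
tcp_rot: [-179.9, 0.1, -166.3]
wrist_force: [-0.6, -0.5, 6.2]
opening: 0.025
grasp_force: 40.7
```

```bash
python3 -c "
from h import *
plan(.5004,.2487,.15,193.7);print(bot.get_obs()['opening'],bot.get_obs()['grasp_force'])"
```

```text
t 34.8 at [ 0.456  -0.1698  0.0177] [-1.799e+02  1.000e-01 -1.663e+02] q1,q6 [-20.4 -34.1]
now-axes shift mm [-142.4  396.  -132.5] | after-turn axes [-142.3  396.1 -132.3] twist(x10) [-0.006  0.01  -0.001]
0.025043178379172283 40.65184950828552
```

Request:
send_rows(linear=[[0, 0, -0.03], [0, 0, -0.05], [0, 0, -0.052], [-0.0178, 0.0495, 0], [-0.0178, 0.0495, 0], [-0.0178, 0.0495, 0], [-0.0178, 0.0495, 0], [-0.0178, 0.0495, 0]], twist=[[0, 0, 0], [0, 0, 0], [0, 0, 0], [0, 0, 0], [0, 0, 0], [0, 0, 0], [0, 0, 0], [0, 0, 0]], gripper=[20, 20, 20, 20, 20, 20, 20, 20])

```text
time: 35.78
ee_pos: [0.4831, 0.0937, 0.1488]
tcp_rot: [-180.0, 0.0, -166.3]
wrist_force: [0.7, -0.4, -0.8]
opening: 0.0252
grasp_force: 39.8
```

Request:
send_rows(linear=[[-0.0178, 0.0495, 0], [-0.0178, 0.0495, 0], [-0.0178, 0.0495, 0], [0, 0, 0], [0, 0, 0], [0, 0, 0], [0, 0, 0], [0, 0, 0]], twist=[[0, 0, 0], [0, 0, 0], [0, 0, 0], [0, 0, -0.77], [0, 0, -1], [0, 0, -1], [0, 0, -1], [0, 0, -1]], gripper=[20, 20, 20, 20, 20, 20, 20, 20])

```text
time: 36.78
ee_pos: [0.4999, 0.2489, 0.1485]
tcp_rot: [180.0, -0.0, -118.3]
wrist_force: [-0.1, -0.6, -1.2]
opening: 0.0247
grasp_force: 39.9
```

Request:
send_rows(linear=[[0, 0, 0], [0, 0, 0], [0, 0, 0], [0, 0, 0.02], [0, 0, 0.015], [0, 0, 0], [0, 0, 0], [0, 0, 0]], twist=[[0, 0, -1], [0, 0, -1], [0, 0, 0], [0, 0, 0], [0, 0, 0], [0, 0, 0], [0, 0, 0], [0, 0, 0]], gripper=[20, 20, 20, 20, 20, 20, 20, 20])

```text
time: 37.78
ee_pos: [0.5002, 0.249, 0.1142]
tcp_rot: [-179.9, 0.0, -98.6]
wrist_force: [0.9, -0.0, -1.2]
opening: 0.0252
grasp_force: 39.9
```

```bash
python3 -c "
from h import *
plan(.5004,.2487,.1005,271.4)
s=camera('side')[:,:,::-1];cv2.imwrite('pics/s10.png',cv2.resize(np.ascontiguousarray(s[100:210,160:290]),None,fx=4,fy=4,interpolation=cv2.INTER_CUBIC))"
```

```text
t 37.8 at [0.5002 0.249  0.1142] [-179.9    0.   -98.6] q1,q6 [ 26.5 -54.9]
now-axes shift mm [ 0.3 -0.2 13.7] | after-turn axes [ 0.3 -0.2 13.7] twist(x10) [-0.005  0.003 -1.003]
```

View pics/s10.png

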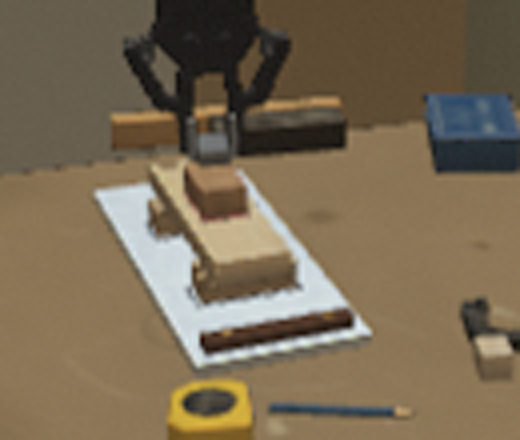

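The steel is held above the cork (crop (212,150)), one 10° turn short. I'll finish the turn and lower it.

Request:
send_rows(linear=[[0, 0, 0], [0, 0, 0], [0, 0, 0.009], [0, 0, 0.004], [0, 0, 0.001], [0, 0, 0.0003], [0, 0, 0], [0, 0, 0]], twist=[[0, 0, -1], [0, 0, 0], [0, 0, 0], [0, 0, 0], [0, 0, 0], [0, 0, 0], [0, 0, 0], [0, 0, 0]], gripper=[20, 20, 20, 20, 20, 20, 20, 20])

```text
time: 38.83
ee_pos: [0.4998, 0.2488, 0.1003]
tcp_rot: [-180.0, 0.0, -88.7]
wrist_force: [-4.5, -1.7, 9.9]
opening: 0.025
grasp_force: 41.3
```

Request:
send_rows(linear=[[0, 0, 0], [0, 0, 0], [0, 0, 0], [0, 0, -0.02], [0, 0, -0.04], [0.05, 0, -0.04], [0.05, 0, 0], [0.05, 0, 0]], twist=[[0, 0, 0], [0, 0, 0], [0, 0, 0], [0, 0, 0], [0, 0, 0], [0, 0, 0], [0, 0, 0], [0, 0, 0]], gripper=[40, 55, 60, 60, 60, 60, 60, 60])

```text
time: 39.83
ee_pos: [0.5036, 0.0989, 0.1986]
tcp_rot: [-179.9, 0.0, -88.6]
wrist_force: [-0.5, -0.0, -0.7]
opening: 0.0509
grasp_force: 0.0
```

Request:
send_rows(linear=[[0.055, 0, 0], [0.055, 0, 0], [0.055, 0, 0], [0.055, 0, 0], [0, 0, 0], [0, 0, 0], [0, 0, 0], [0, 0, 0]], twist=[[0, 0, 0], [0, 0, 0], [0, 0, 0], [0, 0, 0], [0, 0, 0], [0, 0, 0], [0, 0, 0], [0, 0, 0]], gripper=[60, 60, 60, 60, 60, 60, 60, 60])

```text
time: 40.83
ee_pos: [0.509, -0.1188, 0.1982]
tcp_rot: [-180.0, 0.0, -88.5]
wrist_force: [0.6, -0.4, 0.2]
opening: 0.0511
grasp_force: 0.0
```

```bash
python3 -c "
from h import *
a=camera('top')[:,:,::-1];b=cv2.resize(np.ascontiguousarray(a[190:265,110:275]),(660,300),interpolation=cv2.INTER_CUBIC)
s=camera('side')[:,:,::-1];b2=cv2.resize(np.ascontiguousarray(s[120:220,160:290]),(660,290),interpolation=cv2.INTER_CUBIC)
cv2.imwrite('pics/t11.png',np.vstack([b,b2]))
u=4;hsv=cv2.cvtColor(cv2.resize(np.ascontiguousarray(a),None,fx=u,fy=u,interpolation=cv2.INTER_CUBIC),cv2.COLOR_BGR2HSV)
m=cv2.inRange(hsv,(0,0,0),(180,70,150));r=np.zeros_like(m);r[212*u:238*u,160*u:196*u]=255;m&=r
for c in cv2.findContours(m,cv2.RETR_EXTERNAL,cv2.CHAIN_APPROX_NONE)[0]:
  if cv2.contourArea(c)>500: print(rect('top',(c+.5)/u-.5,.0915))
print(bot.get_obs()['ee_pos'])"
```

```text
(array([498.5, 251. ], dtype=float32), (np.float32(40.9), np.float32(25.8)), np.float32(92.5))
[ 0.5089633  -0.11906453  0.19828036]
```

View pics/t11.png

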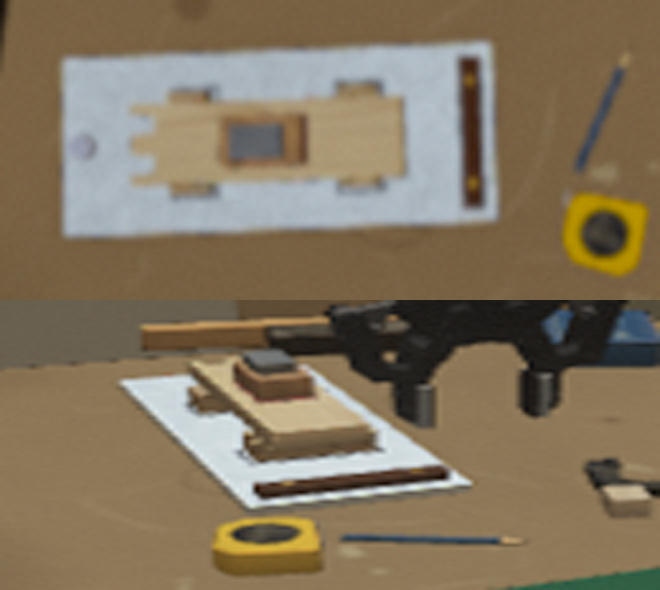

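The picture shows the stack complete: steel on the cork (top crop (255,142)), board over both bearers, tape measure, offcut undisturbed, and the gripper clear. The steel is within about 2–3 mm of the middle.

```bash
python3 -c "
from workcell import ticket
print(ticket.job_done())"
```

```text
the job is handed in; nothing more can be done
None
```

The glue-up is set up dry as asked and handed in at about 41 s: all five parts are in place and released, with the steel block about 2–3 mm off the middle of the cork along its length and everything else within about 2 mm. The tape measure and offcut were left where they lay, and I haven't seen the judge's result.

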